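Hang a glued headband to dry and mark it wet

ROBOT

A 6-joint arm with a two-finger parallel gripper is mounted at the origin on the work surface. World frame = base frame: x ahead of the robot, y to its left, z up, the work surface at z = 0. Lengths are in m, angles in degrees, forces in N, time in s.
With the tool pointing down it reaches from about 0.35 to 0.775 m from the base axis. Payload 7.3 kg.
Tool frame: the origin (TCP) lies on the centre line of the jaws, within the pads' length; the fingertips stand 22 mm ahead of it and the grasp point (between the pads) lies 3 mm ahead of it (manip.tips_ahead is the distance from the TCP to the fingertips, in m); z points along the fingers, x is the direction in which the jaws open and shut, and the axes are right-handed (so a half turn about z gives the same grasp; the last joint's range is limited). The gripper opens to 92 mm and grips with 3 to 60 N. Pads are 19 mm wide; open, the fingers measure 130 mm over their backs; the gripper's body (75 mm by 190 mm) begins 47 mm behind the grasp point.
Start: joints at [-71.562, 19.595, 87.324, -0, 73.075, -8.365], TCP at [0.237, -0.469, 0.249] pointing down, gripper open.
Joint ranges: [-145.02, 145.02], [-44.19, 115.74], [2.07, 154.8], [-57.11, 237.11], [16.16, 152.29], [-177.93, 177.93]. Speed limits (degrees/s): [147.25, 147.25, 180, 180, 180, 180].

INTERFACE

Orientations are given as [roll, pitch, yaw] about the fixed x, y, z axes, in that order (R = Rz(yaw) Ry(pitch) Rx(roll)).
In Python, from cell import manip gives the robot as it stands.
- The arm moves only by the tool arm_command, never from a script. Its argument "deltas" is one flat list of numbers, 4 for each row, row after row: the shift along the tool's x, y, z in mm, then the turn about the tool's z in degrees. In form: [tx, ty, tz, turn, tx, ty, tz, turn, ...]. A call has 1 to 10 rows; each row shifts and turns the commanded pose from where the row before left it, along the tool's axes as they then stand; what a row does not reach is not made up. A row lasts 1/8 s, in which the tool goes at most 62.5 mm and 10.7 degrees, less where a joint would pass 70% of its speed; a pose out of reach is approached as far as the arm can. A call is refused whole if a number of a shift passes 62.5 or a number of a turn 10.7, either way. A call with a gripper value outside its range is refused whole. "jaw" is the finger opening in mm, from 0 to 91.8, set as the call begins (left out, the last holds). The fingers move at their own pace and stop on an object; the grip force is fixed at half the most. Time passes only in rows, so rows that do not move let the fingers close. It gives the time, the measured TCP pose, the force and the opening at its end, in the units of the state.
- manip.get_obs(): the state, without advancing time (a new reading comes with each control period).
- manip.snapshot(name): name is "scene" or "top"; returns a dict with "img" (420x560x3 uint8, red, green, blue), "depth" (420x560 float32, m along the optical axis (not along the pixel's ray), 0 where there is no reading), "fovy" (degrees; the focal length in pixels is half the picture's height over the tangent of half this angle, whatever the lens; pixels are square), "cx", "cy" (the principal point, pixels), "dist_coeffs" ([k1, k2, p1, p2, k3] as OpenCV has them; the pictures are not rectified), "rvec" (rotation vector, rad) and "tvec" (3), from world to camera coordinates, as OpenCV has them. Camera axes: x right, y down, z forward; pixel columns grow to the right and rows downward; lengths in m; the calibration is good to about 2 mm. A picture is of the moment at which its call begins.
- manip.hand_in(): hands the job in, once; it reports no verdict.
Trained networks look in the newest picture that a camera, given by its name, has taken for a name from the list of things; names that differ only in an ending like _2 or _b are one class to them, and where a whole thing is asked for, a point or a joint stands for the part that bears it (a point fixed in the world has none). Each returns a list of dicts, best first, with "p" (0 to 1); they miss things now and then, are a little off and sometimes report something else, mostly with a low value. They report only what shows in the picture. A call takes as long as a camera call. They do not tell look-alikes from the thing itself.
- manip.search_frame(query, camera): "position" ([row, column] in pixels, amid what is visible of it).
The state is a dict: "t": time; "q": joint angles; "joint_velocities": joint speeds; "tau": joint torques, N m; "position": TCP position; "ee_rot": TCP orientation; "contact_force": force on the tool from outside, world axes, zero at the start; "wrist_torque": the same for the moment, N m; "finger_gap": finger opening in m.
Only numpy, scipy, OpenCV 4.12 (cv2) and the standard library are available. Lean on these libraries where they do the work, as an engineer would, in place of code of your own. Each camera call takes 0.05 s, during which the arm holds its last target. There are 200 camera calls.

TASK

The red headband with the green tree has just been glued: lift it off its wooden form and hang it on a free stretch of the drying stand's metal rail, square across the rail with one leg on either side, not touching the antler headband. Once it hangs there on its own, slide the red ring over the stand's short upright post, all the way down onto the base board, to mark the stand as still wet. Leave the antler headband hanging where it is, and the green and yellow rings where they lie.

Things in the scene. Friction and masses are not known exactly. Their poses are not given: they have to be found in the camera images.
- headband: Rigid red headband with a green wooden tree on top, 90 g. Origin: middle of the crown's underside, z up; legs at +x and -x reach down to z = -116 mm; 134 mm wide over all, 112 inside. Band 24 mm wide (y), 5 thick; crown flat for |x| < 18 mm. Tree: upright plate 10 mm thick (y), z = 5 to 54 mm, 46 mm wide (x) at z = 15, narrowing upward: grip it across its thickness. Starts upright over the form
- form: Pale wooden gluing form, fixed. Origin: centre of its foot on the table; a foot plate 88 x 110 x 12 mm, a block 72 (x) x 56 (y) mm up to z = 95 mm and a narrower top 30 (x) x 56 (y) mm up to z = 126 mm, on which the headband's crown rests
- stand: Drying stand, fixed. Origin: on the table under the rail's middle; rail along y. Base board 110 mm (x), y = -270 to 165 mm, 15 mm thick. Rail: round aluminium bar, diameter 14 mm, top 157 mm above the table, free between two wooden posts at y = -135 and 135 mm (12 mm wide in y, 16 in x, as high as the rail). The short marker post stands on the board at y = -235 mm
- rail_top (a point): Top of the rail, at its middle, between the two posts; y along the rail
- post_foot (a point): Centre of the marker post's foot, on the top face of the base board (15 mm above the table); z up. The post is a dark wooden dowel of 16 mm diameter, 55 mm tall, its tip tapering to 10 mm over the last 6 mm
- post_tip (a point): Centre of the marker post's top, 70 mm above the table
- antlers: Blue headband with brown antlers that already hangs on the rail; same band and same axes as the red one, antlers up to z = 54 mm and x = -44 to 44 mm, 24 mm wide in y. Origin: middle of the underside of its crown
- red_ring: Red wooden ring lying flat on the table: outer diameter 50 mm, hole 22 mm, 24 mm tall. Origin: centre of its underside, z up
- green_ring: Green ring of the same size, to be left alone. Origin: centre of its underside
- yellow_ring: Yellow ring of the same size, to be left alone. Origin: centre of its underside
There are look-alikes about, which are no part of the job. There is more than one size of the headband; the job needs the largest.

How it is judged:
By the outcome, as a careful person would: the job done as asked, in the order asked, and still so for the second after the job is handed in, with the robot touching nothing.
It also fails if it takes over 64 s, if anything falls off the work surface, if the arm or the gripper's body presses on something with over 40 N, if the wrist force passes 120 N, or if a joint passes its speed limit or range.

## Working session

There is one attempt and no reset: what is moved stays moved. The work goes in short steps, Python scripts to look and compute and a tool call to move; the robot and the scene stay as the last step left them, time stands still between calls to the robot, and variables do not carry over. Pictures are saved under pics/ and viewed, about 8 in all and at most 12, crops included, and the job is handed in when it is done.

Besides the shell and the picture viewer there is one more tool, called as name(argument=value, ...) on one line, values as JSON. arm_command: Moves the arm, as the interface text tells. Its arguments: {"type":"object","properties":{"deltas":{"type":"array"},"jaw":{"type":"number"}},"required":["deltas"]}

```bash
mkdir -p pics; ls; cat > h.py <<'E'
import numpy as np, cv2
from cell import manip
def snap(n):
    s=manip.snapshot(n); h,w=s['img'].shape[:2]
    f=h/2/np.tan(np.radians(s['fovy'])/2)
    s['K']=np.array([[f,0,s['cx']],[0,f,s['cy']],[0,0,1.]]); s['D']=np.array(s['dist_coeffs'],float)
    s['R']=cv2.Rodrigues(np.array(s['rvec'],float))[0]; s['t']=np.array(s['tvec'],float).ravel()
    np.savez(''+n+'.npz',**{k:s[k] for k in('img','depth','K','D','R','t','rvec','tvec')})
    return s
def cloud(s):
    h,w=s['depth'].shape
    u,v=np.meshgrid(np.arange(w),np.arange(h))
    p=cv2.undistortPoints(np.stack([u,v],-1).reshape(-1,1,2).astype(np.float64),s['K'],s['D']).reshape(h,w,2)
    d=s['depth'][...,None]
    c=np.concatenate([p*d,d],-1)
    W=(c-s['t'])@s['R']; W[s['depth']==0]=np.nan
    return W
def ray(s,r,c,z):
    p=cv2.undistortPoints(np.array([[[c,r]]],float),s['K'],s['D']).ravel()
    d=np.array([p[0],p[1],1])@s['R']; o=-s['t']@s['R']
    return o+d*(z-o[2])/d[2]
def proj(s,P):
    return cv2.projectPoints(np.array(P,float).reshape(-1,3),cv2.Rodrigues(s['R'])[0],s['t'],s['K'],s['D'])[0].reshape(-1,2)
def save(n,img): cv2.imwrite('pics/'+n,img[...,::-1])
E
python3 - <<'E'
from h import *
o=manip.get_obs(); print(o['t'],o['position'],o['ee_rot'])
a=snap('scene'); b=snap('top')
for n,s in(('scene',a),('top',b)):
    print(n,'cam',-s['t']@s['R'])
    save(n+'1.png',s['img'])
    W=cloud(s)
    for q in['headband','form','stand','antlers','red_ring','green_ring','yellow_ring','post_tip']:
        try:
            for d in manip.search_frame(q,n)[:4]:
                r,c=d['position']; print(q,round(d['p'],2),np.round([r,c]),np.round(W[int(r),int(c)],3))
        except Exception as e: print(q,e)
E
```

```text
pics
0.0 [ 0.23662393 -0.46822938  0.2480475 ] [-1.79987077e+02  8.72003012e-02 -6.31993774e+01]
scene cam [0.9658831  0.45380128 1.05084941]
headband 0.83 [189. 312.] [ 0.338 -0.134  0.088]
headband 0.77 [167. 210.] [ 0.497 -0.395  0.088]
headband 0.7 [198. 184.] [ 0.633 -0.31   0.126]
form 0.97 [218. 199.] [ 0.62  -0.282  0.061]
stand 0.72 [323. 299.] [0.613 0.11  0.018]
stand 0.19 [218. 275.] [ 0.436 -0.182  0.001]
antlers 0.66 [338. 338.] [0.627 0.234 0.163]
antlers 0.28 [255. 312.] [ 0.459 -0.007  0.025]
red_ring 0.56 [194. 243.] [ 0.455 -0.303  0.016]
red_ring 0.3 [256. 314.] [ 0.456 -0.003  0.027]
green_ring 0.56 [255. 312.] [ 0.456 -0.006  0.023]
yellow_ring 0.83 [219. 277.] [ 0.446 -0.157  0.024]
post_tip 0.77 [324. 302.] [0.606 0.116 0.018]
top cam [ 0.43400785 -0.12349893  0.91514621]
headband 0.87 [310. 306.] [ 0.316 -0.147  0.119]
headband 0.84 [232. 432.] [ 0.472 -0.41   0.095]
headband 0.73 [161. 392.] [ 0.605 -0.317  0.159]
form 0.64 [176. 373.] [ 0.591 -0.292  0.093]
stand 0.62 [178. 200.] [0.607 0.092 0.013]
stand 0.6 [176. 373.] [ 0.587 -0.292  0.099]
antlers 0.92 [162. 112.] [0.613 0.233 0.161]
antlers 0.34 [241. 367.] [ 0.455 -0.295 -0.002]
red_ring 0.55 [244. 374.] [ 0.447 -0.306  0.02 ]
green_ring 0.87 [247. 240.] [ 0.443 -0.002  0.024]
yellow_ring 0.2 [181. 202.] [0.597 0.089 0.015]
post_tip 0.7 [181. 201.] [0.597 0.089 0.015]
```

View pics/scene1.png

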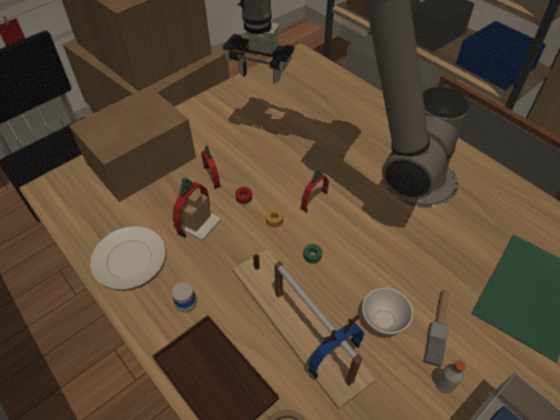

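View pics/top1.png

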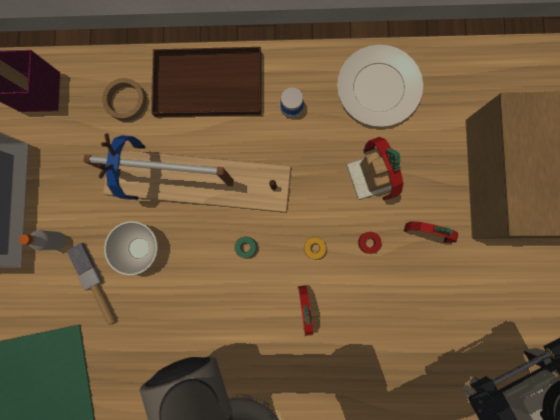

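The scene view shows red tree headbands at (198,184) on the form, (167,210) and (189,312). The two off the form are the look-alikes: they stand on the table and look smaller. Red ring is at (194,243), yellow (219,277), green (255,312), marker post (260,256), and the antlers hang at the far end of the rail (345,338). Next I'll measure the one on the form and check it in a crop.

```bash
python3 - <<'E'
from h import *
out=[]
for n in('scene','top'):
    s=dict(np.load(n+'.npz')); W=cloud(s); im=s['img']
    hsv=cv2.cvtColor(im,cv2.COLOR_RGB2HSV); H,S,V=[hsv[...,i].astype(int) for i in range(3)]
    red=((H<8)|(H>172))&(S>150)&(V>50); grn=(H>55)&(H<95)&(S>90)&(V>25)
    blue=(H>100)&(H<125)&(S>140)
    def box(x0,x1,y0,y1,z0,z1): return (W[...,0]>x0)&(W[...,0]<x1)&(W[...,1]>y0)&(W[...,1]<y1)&(W[...,2]>z0)&(W[...,2]<z1)
    def rep(t,m):
        P=W[m]
        if len(P)<5: print(n,t,len(P));return
        c=P.mean(0); (w,h),ang=cv2.minAreaRect(P[:,:2].astype(np.float32))[1:]
        ev,E=np.linalg.eigh(np.cov(P[:,:2].T)); d=E[:,1]
        print(n,t,len(P),'mean',np.round(c,3),'med',np.round(np.median(P,0),3),'min',np.round(np.percentile(P,2,0),3),'max',np.round(np.percentile(P,98,0),3),'ang',round(np.degrees(np.arctan2(d[1],d[0])),1),'rect',np.round([w,h],3))
    rep('band',red&box(.5,.72,-.4,-.2,.02,.25)); rep('bandtop',red&box(.5,.72,-.4,-.2,.115,.25)); rep('tree',grn&box(.5,.72,-.4,-.2,.11,.25))
    rep('redring',red&box(.4,.5,-.35,-.25,-.02,.06))
    rep('look1',red&box(.25,.4,-.2,-.08,-.02,.2)); rep('look2',red&box(.42,.56,-.46,-.36,-.02,.2))
    rep('rail',box(.5,.7,0,.3,.14,.175)&(S<60)); rep('blue',blue&box(.5,.75,.1,.35,.01,.25))
    rep('post',(V<70)&box(.5,.7,-.08,.0,.03,.09))
    if n=='scene': crops=[im[145:245,160:260],im[240:400,230:380]]
    else: crops=[im[130:260,340:460],im[130:220,80:300]]
    out+=[cv2.resize(c,(400,300)) for c in crops]
save('c1.png',np.vstack([np.hstack(out[:2]),np.hstack(out[2:])]))
E
```

```text
scene band 422 mean [ 0.636 -0.31   0.103] med [ 0.651 -0.307  0.114] min [ 0.555 -0.348  0.043] max [ 0.68  -0.287  0.134] ang -160.0 rect [0.198 0.029]
scene bandtop 203 mean [ 0.627 -0.314  0.126] med [ 0.636 -0.313  0.126] min [ 0.574 -0.339  0.116] max [ 0.662 -0.296  0.134] ang -163.0 rect [0.099 0.026]
scene tree 19 mean [ 0.621 -0.316  0.164] med [ 0.62  -0.316  0.163] min [ 0.604 -0.321  0.148] max [ 0.636 -0.309  0.181] ang -162.2 rect [0.037 0.006]
scene redring 209 mean [ 0.458 -0.292  0.02 ] med [ 0.458 -0.293  0.022] min [ 0.435 -0.316  0.003] max [ 0.48  -0.271  0.028] ang 54.6 rect [0.051 0.044]
scene look1 252 mean [ 0.321 -0.146  0.066] med [ 0.334 -0.145  0.073] min [ 0.259 -0.16   0.016] max [ 0.362 -0.133  0.097] ang -173.3 rect [0.107 0.02 ]
scene look2 196 mean [ 0.488 -0.395  0.072] med [ 0.488 -0.388  0.078] min [ 0.473 -0.448  0.023] max [ 0.5   -0.375  0.098] ang 77.2 rect [0.086 0.019]
scene rail 631 mean [0.612 0.156 0.155] med [0.611 0.155 0.156] min [0.596 0.031 0.149] max [0.629 0.279 0.161] ang 83.9 rect [0.269 0.072]
scene blue 608 mean [0.632 0.234 
[... 902 characters left out ...]
49  0.079] med [ 0.321 -0.148  0.086] min [ 0.261 -0.162 -0.001] max [ 0.356 -0.137  0.097] ang -172.7 rect [0.099 0.021]
top look2 352 mean [ 0.477 -0.406  0.079] med [ 0.479 -0.401  0.086] min [ 0.457 -0.458  0.03 ] max [ 0.493 -0.376  0.097] ang 71.5 rect [0.09  0.034]
top rail 782 mean [0.606 0.15  0.155] med [0.605 0.149 0.155] min [0.585 0.031 0.149] max [0.634 0.277 0.16 ] ang 83.9 rect [0.252 0.096]
top blue 639 mean [0.611 0.23  0.143] med [0.609 0.23  0.152] min [0.551 0.215 0.065] max [0.676 0.245 0.163] ang 173.6 rect [0.023 0.129]
top post 17 mean [ 0.578 -0.078  0.066] med [ 0.578 -0.078  0.068] min [ 0.573 -0.08   0.049] max [ 0.584 -0.076  0.071] ang -171.7 rect [0.004 0.012]
```

View pics/c1.png

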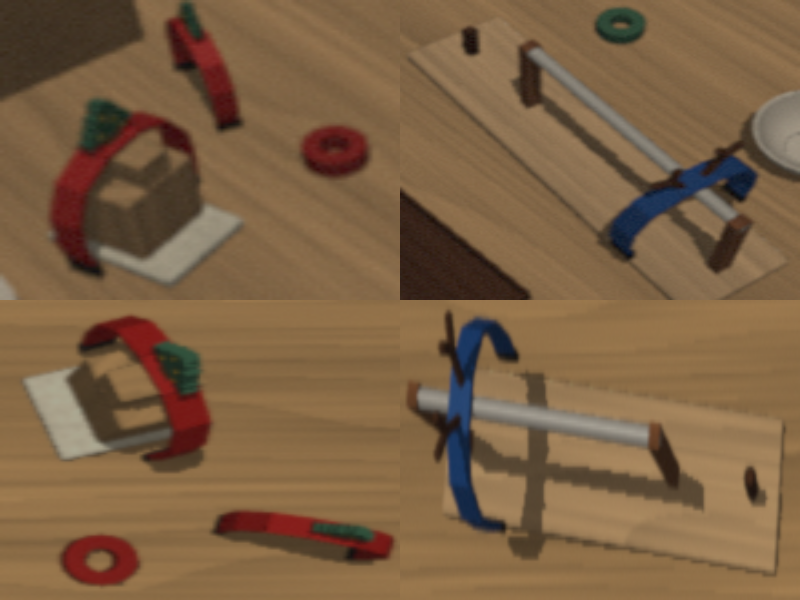

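The crop confirms the choice: the large headband is the one on the form, about 126 mm wide at least and with its crown at z≈0.126. The look-alikes top out at about 0.097. The two cameras disagree by about 6 mm in x, so I'll use the gripper as a reference once it hovers there.

```bash
cat >> h.py <<'E'
def plan(x,y,z,yaw=None,o=None):
    o=o or manip.get_obs(); p=np.array(o['position']); w=o['ee_rot'][2]; a=np.radians(w); d=(np.array([x,y,z])-p)*1000
    t=0 if yaw is None else (w-yaw+180)%360-180
    print('t',round(o['t'],2),'pos',np.round(p*1000,1),'rot',np.round(o['ee_rot'],2),'F',np.round(o['contact_force'],1),'gap',round(o['finger_gap']*1000,1),'=> tool shift',np.round([d@[np.cos(a),np.sin(a),0],d@[np.sin(a),-np.cos(a),0],-d[2]],1),'turn',round(t,2))
E
echo
```

arm_command(deltas=[-26,-31,-15,0,-26,-31,-15,0,-26,-31,-15,0,-26,-31,-15,0,0,0,0,6.8,0,0,0,0], jaw=60)

```text
t: 1.65
position: [0.3007, -0.3196, 0.309]
ee_rot: [-180.0, -0.1, -69.9]
contact_force: [0.2, 0.2, -0.1]
finger_gap: 0.0602
```

```bash
python3 -c "
from h import *
plan(.612,-.318,.30)"
```

```text
t 1.65 pos [ 300.7 -319.6  309. ] rot [-1.80e+02 -5.00e-02 -6.99e+01] F [ 0.2  0.2 -0.1] gap 60.2 => tool shift [ 105.5 -292.9    9. ] turn 0
```

arm_command(deltas=[13,-36,0,0,13,-36,0,0,13,-36,0,0,13,-36,0,0,13,-37,0,0,13,-37,0,0,13,-37,9,0,14,-37,0,0,0,0,0,0,0,0,0,0])

```text
t: 2.9
position: [0.6102, -0.3191, 0.299]
ee_rot: [179.9, 0.1, -70.0]
contact_force: [0.1, 0.4, 0.7]
finger_gap: 0.0601
```

```bash
python3 - <<'E'
from h import *
plan(.612,-.318,.30)
p=np.array(manip.get_obs()['position'])
for n in('scene','top'):
    s=snap(n); W=cloud(s); im=s['img']
    m=(abs(W[...,0]-p[0])<.1)&(abs(W[...,1]-p[1])<.1)&(W[...,2]>.255)&(W[...,2]<.33)
    P=W[m]; print(n,m.sum(),np.round(P.min(0),3),np.round(P.max(0),3))
    tip=proj(s,[p+[0,0,-.022],p+[0,0,0]]); print('proj',tip)
    # finger tips at +-(30+) along tool x
    c=proj(s,[p])[0].astype(int); r=70
    sub=im[max(0,c[1]-r):c[1]+r,max(0,c[0]-r):c[0]+r].copy()
    a=np.radians(-69.9); d=np.array([np.cos(a),np.sin(a),0])
    for k in(-.03,.03):
        for q in (-.0095,.0095):
            e=np.array([-d[1],d[0],0])
            for u in proj(s,[p+d*k+e*q+[0,0,-.022]]):
                im=im.copy(); cv2.circle(im,tuple(np.round(u).astype(int)),0,(0,255,255),-1)
    sub=im[max(0,c[1]-r):c[1]+r,max(0,c[0]-r):c[0]+r]
    save('hov_'+n+'.png',cv2.resize(sub,(400,400),interpolation=cv2.INTER_NEAREST))
a=cv2.imread('pics/hov_scene.png');b=cv2.imread('pics/hov_top.png');cv2.imwrite('pics/hov.png',np.hstack([a,b]))
E
```

```text
t 2.9 pos [ 610.2 -319.1  299. ] rot [ 1.7993e+02  5.0000e-02 -6.9960e+01] F [0.1 0.4 0.7] gap 60.1 => tool shift [-0.4 -2.1 -1. ] turn 0
scene 268 [ 0.595 -0.363  0.277] [ 0.639 -0.269  0.33 ]
proj [[179.5101636  149.99801261]
 [177.92206563 143.19790203]]Traceback (most recent call last):
  File "<stdin>", line 7, in <module>
    return umr_minimum(a, axis, None, out, keepdims, initial, where)
ValueError: zero-size array to reduction operation minimum which has no identity
```

```bash
python3 - <<'E'
from h import *
p=np.array(manip.get_obs()['position'])
s=dict(np.load('scene.npz'))
im=cv2.resize(s['img'][100:220,120:240],(720,720),interpolation=cv2.INTER_CUBIC)
a=np.radians(-70); d=np.array([np.cos(a),np.sin(a),0]); e=np.array([-d[1],d[0],0])
def dot(P,c):
    for u in proj(s,P): cv2.circle(im,tuple(np.round((u-[120,100]+.5)*6).astype(int)),3,c,-1)
for k in(-.030,.030):
    for q in(-.0095,.0095): dot([p+d*k+e*q+[0,0,-.022]],(0,255,255))
# headband model with guess centre
c=np.array([.612,-.318,.126]); X=e*1; Y=d
for b in [(c,(255,255,0)),(c+[.006,.003,0],(255,0,255))]:
    dot([b[0]+X*x+Y*y+[0,0,.005] for x in(-.018,.018) for y in(-.012,.012)]+[b[0]+X*x+Y*y+[0,0,-.116] for x in(-.067,.067) for y in(-.012,.012)]+[b[0]+[0,0,.054]],b[1])
save('hov.png',im[:600])
E
```

```text
(no output)
```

View pics/hov.png

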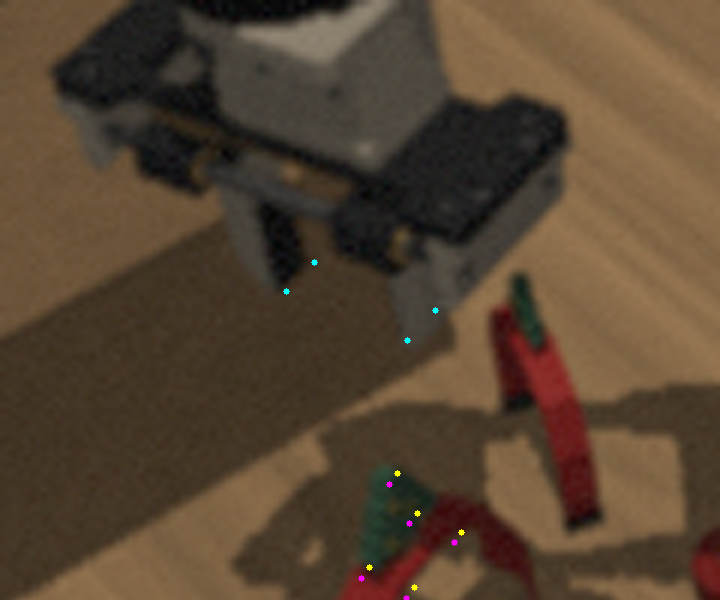

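The projected pad corners (286,291) and (407,341) sit within about 1.5 px of the real fingertips. The tree apex at about (388,470) has the same small offset as my headband guess, so (0.612, -0.318) is good in robot coordinates. Next: descend and grip.

arm_command(deltas=[0,-2,40,0,0,0,40,0,0,0,30,0,0,0,15,0,0,0,15,0,0,0,0,0])

```text
t: 3.75
position: [0.6124, -0.318, 0.1594]
ee_rot: [180.0, 0.0, -70.0]
contact_force: [0.1, -0.6, 0.3]
finger_gap: 0.0599
```

arm_command(deltas=[0,0,0,0,0,0,0,0,0,0,0,0,0,0,0,0,0,0,0,0,0,0,0,0], jaw=0)

```text
t: 4.5
position: [0.6128, -0.3181, 0.1598]
ee_rot: [-180.0, -0.0, -70.0]
contact_force: [0.9, -0.4, 0.1]
finger_gap: 0.01
```

arm_command(deltas=[0,0,-10,0,0,0,-18,0,0,0,-25,0,0,0,-30,0,0,0,-30,0,0,0,-30,0,0,0,-22,0,0,0,-10,0,0,0,0,0])

```text
t: 5.62
position: [0.6128, -0.318, 0.3353]
ee_rot: [-180.0, -0.1, -70.0]
contact_force: [0.5, -0.5, -0.4]
finger_gap: 0.0099
```

```bash
python3 - <<'E'
from h import *
o=manip.get_obs(); p=np.array(o['position']); plan(.6,.1,.335,-96)
R=[]
for n in('scene','top'):
    s=snap(n); W=cloud(s); im=s['img']
    hsv=cv2.cvtColor(im,cv2.COLOR_RGB2HSV); H,S,V=[hsv[...,i].astype(int) for i in range(3)]
    red=((H<8)|(H>172))&(S>150)&(V>50)
    m=red&(abs(W[...,0]-p[0])<.1)&(abs(W[...,1]-p[1])<.1)&(W[...,2]>.17); P=W[m]
    if len(P): print(n,len(P),np.round(np.percentile(P,2,0),3),np.round(np.percentile(P,98,0),3))
    # stand: fine rail & board, rail line fit excluding antlers
    r=(S<70)&(W[...,2]>.147)&(W[...,2]<.165)&(W[...,1]>.04)&(W[...,1]<.20)&(abs(W[...,0]-.607)<.025); Q=W[r]
    f=np.polyfit(Q[:,1],Q[:,0],1); print('rail x=',f,'ang',np.degrees(np.arctan2(1,f[0])),'at y=.1',np.polyval(f,.1),len(Q))
    q=W[r&(W[...,2]>.154)]; print('top',np.polyfit(q[:,1],q[:,0],1),len(q), q[:,2].mean())
    c=im[60:260,130:290] if n=='scene' else im[90:290,280:480]
    R.append(cv2.resize(c,(400,400)))
    d=im[235:385,230:390] if n=='scene' else im[140:220,80:300]
    R.append(cv2.resize(d,(400,200 if n=='top' else 400)))
R[3]=np.pad(R[3],((0,200),(0,0),(0,0)))
save('lift.png',cv2.resize(np.hstack(R[:2]),(800,400)))
save('lift2.png',np.hstack(R[2:]))
E
```

```text
t 5.62 pos [ 612.8 -318.   335.3] rot [-1.7997e+02 -5.0000e-02 -6.9990e+01] F [ 0.5 -0.5 -0.4] gap 9.9 => tool shift [-3.971e+02 -1.310e+02  3.000e-01] turn 26.01
scene 586 [ 0.553 -0.348  0.206] [ 0.68  -0.285  0.308]
rail x= [0.10541504 0.59530403] ang 83.98238729689686 at y=.1 0.6058455387882611 428
top [0.10225869 0.59487209] 325 0.15656143496873198
rail x= [0.10750068 0.58941737] ang 83.8642283429117 at y=.1 0.6001674354119095 518
top [0.10872933 0.5895017 ] 375 0.15582707264095355
```

View pics/lift.png

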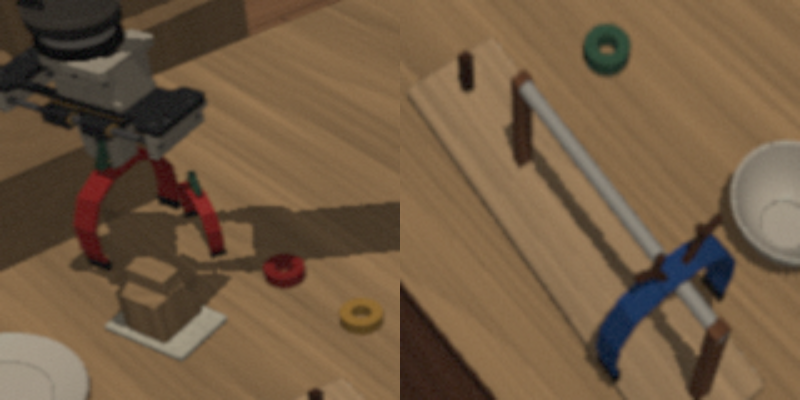

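The headband hangs straight in the jaws and clear of the form. The rail runs at 83.9° and passes x≈0.603 at y=0.10. Next: carry it there.

arm_command(deltas=[-22,-8,0,0,-40,-13.5,0,0,-46,-15.5,0,0,-50,-17,0,0,-50,-17,0,0,-50,-17,0,0,-50,-17,0,0,-43,-14,0,0,-30,-10,0,0,-15,-5,0,0])

```text
t: 6.98
position: [0.6027, 0.1016, 0.3337]
ee_rot: [179.9, 0.0, -69.9]
contact_force: [0.1, -0.2, -0.5]
finger_gap: 0.0102
```

arm_command(deltas=[0,0,0,6.5,0,0,0,6.5,0,0,0,6.5,0,0,0,6.6,0,0,0,0,0,0,0,0])

```text
t: 7.72
position: [0.6032, 0.0995, 0.3344]
ee_rot: [180.0, -0.0, -96.0]
contact_force: [0.2, 0.0, -1.2]
finger_gap: 0.0101
```

```bash
python3 - <<'E'
from h import *
o=manip.get_obs(); p=np.array(o['position']); plan(.603,.1,.200,-96.1)
for n in('scene','top'):
    s=snap(n); W=cloud(s); im=s['img']
    hsv=cv2.cvtColor(im,cv2.COLOR_RGB2HSV); H,S,V=[hsv[...,i].astype(int) for i in range(3)]
    red=((H<8)|(H>172))&(S>150)&(V>50)
    m=red&(abs(W[...,0]-p[0])<.1)&(abs(W[...,1]-p[1])<.1)&(W[...,2]>.17); P=W[m]
    if len(P): print(n,len(P),np.round(np.percentile(P,2,0),3),np.round(np.percentile(P,98,0),3))
    if n=='scene': save('rail.png',cv2.resize(im[180:400,180:400],(600,600)))
E
```

```text
t 7.72 pos [603.2  99.5 334.4] rot [ 1.7997e+02 -2.0000e-02 -9.6010e+01] F [ 0.2  0.  -1.2] gap 10.1 => tool shift [ -0.4   0.2 134.4] turn 0.09
scene 512 [0.616 0.083 0.205] [0.672 0.109 0.306]
top 660 [0.536 0.083 0.222] [0.663 0.115 0.305]
```

View pics/rail.png

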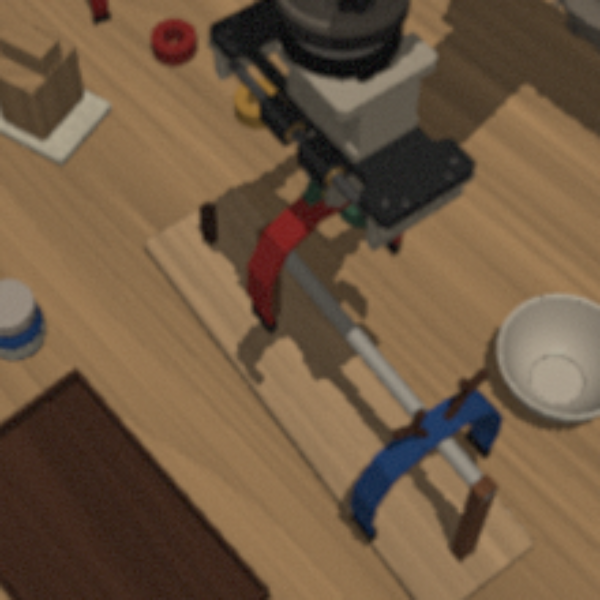

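Headband centre and rail centre agree within about 1 mm in the top camera (0.5995 against 0.600). The red band spans the rail, well away from the antlers and the post. Next: lower it.

arm_command(deltas=[0,0,20,0,0,0,30,0,0,0,30,0,0,0,30,0,0,0,20,0,0,0,10,0,0,0,0,0])

```text
t: 8.7
position: [0.6031, 0.0999, 0.1944]
ee_rot: [180.0, -0.0, -96.1]
contact_force: [0.6, -0.2, -1.5]
finger_gap: 0.0097
```

arm_command(deltas=[0,0,1.5,0,0,0,1.5,0,0,0,0,0,0,0,0,0])

```text
t: 9.2
position: [0.6032, 0.1, 0.1919]
ee_rot: [-180.0, -0.0, -96.1]
contact_force: [0.4, 0.5, -0.1]
finger_gap: 0.0101
```

arm_command(deltas=[0,0,1,0,0,0,0,0])

```text
t: 9.45
position: [0.6032, 0.1, 0.1907]
ee_rot: [-180.0, -0.0, -96.1]
contact_force: [-0.3, 0.2, -0.4]
finger_gap: 0.0097
```

arm_command(deltas=[0,0,0,0,0,0,0,0,0,0,0,0,0,0,0,0,0,0,0,0], jaw=40)

```text
t: 10.07
position: [0.6032, 0.1, 0.1907]
ee_rot: [-180.0, -0.0, -96.1]
contact_force: [0.7, 0.3, 0.3]
finger_gap: 0.04
```

arm_command(deltas=[0,0,-10,0,0,0,-30,0,0,0,-30,0,0,0,-30,0,0,0,-20,0,0,0,0,0])

```text
t: 10.82
position: [0.6038, 0.1001, 0.313]
ee_rot: [-179.7, 0.0, -96.1]
contact_force: [0.7, 0.9, -0.8]
finger_gap: 0.0398
```

```bash
python3 - <<'E'
from h import *
plan(.455,-.294,.30)
for n in('scene','top'):
    s=snap(n); W=cloud(s); im=s['img']
    hsv=cv2.cvtColor(im,cv2.COLOR_RGB2HSV); H,S,V=[hsv[...,i].astype(int) for i in range(3)]
    red=((H<8)|(H>172))&(S>150)&(V>50)
    m=red&(abs(W[...,0]-.603)<.1)&(abs(W[...,1]-.1)<.1)&(W[...,2]>.02); P=W[m]
    ev,E=np.linalg.eigh(np.cov(P[:,:2].T)); d=E[:,1]
    print(n,len(P),np.round(np.percentile(P,2,0),3),np.round(np.percentile(P,98,0),3),np.degrees(np.arctan(d[1]/d[0])))
    if n=='scene': save('hung.png',cv2.resize(im[180:400,180:400],(600,600)))
E
```

```text
t 10.82 pos [603.8 100.1 313. ] rot [-1.7974e+02  3.0000e-02 -9.6090e+01] F [ 0.7  0.9 -0.8] gap 39.8 => tool shift [407.6 106.1  13. ] turn 0
scene 562 [0.541 0.085 0.062] [0.67  0.117 0.164] -7.0217179177106095
top 395 [0.534 0.088 0.068] [0.609 0.114 0.163] -10.527418587517648
```

View pics/hung.png

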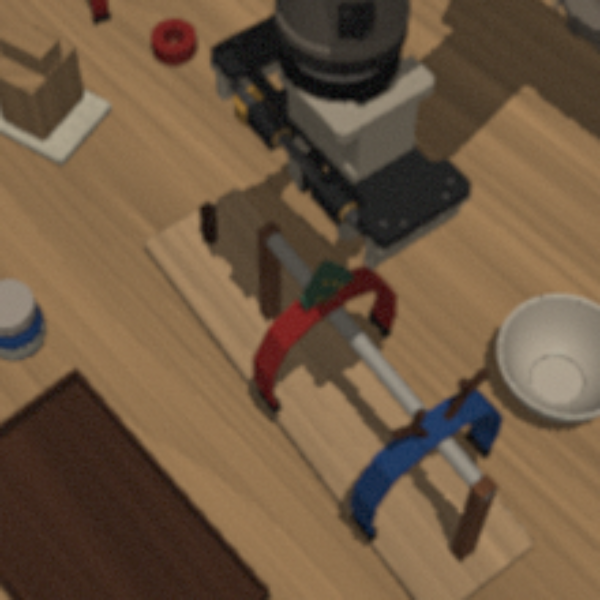

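The headband hangs square (−7° in the scene camera, against −6.1° for the rail normal) and free of the gripper, well apart from the antlers. Next is the red ring at (0.4545, -0.295). I'll grip it once at yaw −120° to centre it, then again at −180°. That keeps the body clear of the small look-alike and later of the rail post.

arm_command(deltas=[25,6.5,0,0,42,11,0,0,48,12.5,0,0,50,13,0,0,50,13,0,0,50,13,0,0,50,13,0,0,45,12,0,0,33,8.5,0,0,15,4,0,0], jaw=85)

```text
t: 12.18
position: [0.4529, -0.2956, 0.3095]
ee_rot: [179.9, 0.1, -96.2]
contact_force: [0.1, -0.1, 0.1]
finger_gap: 0.0849
```

arm_command(deltas=[0,0,30,8,0,0,40,8,0,0,40,8,0,0,30,0,0,0,0,0,0,0,0,0])

```text
t: 12.92
position: [0.4546, -0.2944, 0.1717]
ee_rot: [-179.9, -0.0, -120.1]
contact_force: [-0.2, -0.5, 0.6]
finger_gap: 0.0853
```

```bash
python3 - <<'E'
from h import *
from scipy.optimize import minimize
plan(.4545,-.2948,.026,-120)
for n in('scene','top'):
    s=dict(np.load(n+'.npz')); s=snap(n) if n=='scene' else s
    V=cv2.cvtColor(s['img'],cv2.COLOR_RGB2HSV)[...,2].astype(float)
    k=8; base=proj(s,[.583,-.078,.045])[0]; r0=(base-22).astype(int)
    sub=cv2.resize(V[r0[1]:r0[1]+44,r0[0]:r0[0]+44],None,fx=k,fy=k,interpolation=cv2.INTER_LINEAR)
    th=np.linspace(0,2*np.pi,40,endpoint=False)
    def score(v):
        P=[[v[0]+r*np.cos(t),v[1]+r*np.sin(t),z] for r,z in((.008,.015),(.008,.064),(.005,.070)) for t in th]
        h=cv2.convexHull(((proj(s,P)-r0+.5)*k).astype(np.float32)).astype(int)
        m=np.zeros(sub.shape,np.uint8); cv2.fillConvexPoly(m,h,1)
        o=cv2.dilate(m,np.ones((17,17)))-m
        return sub[m>0].mean()-sub[o>0].mean()
    g=[(score((x,y)),x,y) for x in np.arange(.568,.600,.001) for y in np.arange(-.092,-.064,.001)]
    g.sort(); print(n,[np.round(q,3) for q in g[:5]])
    print('post dark centroid check',np.round(base))
E
```

```text
t 12.93 pos [ 454.6 -294.4  171.7] rot [-1.7992e+02 -1.0000e-02 -1.2006e+02] F [-0.2 -0.5  0.6] gap 85.3 => tool shift [ 4.000e-01 -1.000e-01  1.457e+02] turn -0.06
scene [array([-73.265,   0.586,  -0.079]), array([-73.197,   0.585,  -0.08 ]), array([-73.192,   0.585,  -0.079]), array([-72.476,   0.586,  -0.078]), array([-70.984,   0.586,  -0.08 ])]
post dark centroid check [257. 260.]
top [array([-68.608,   0.582,  -0.08 ]), array([-67.784,   0.581,  -0.08 ]), array([-66.169,   0.583,  -0.08 ]), array([-66.067,   0.582,  -0.079]), array([-65.95 ,   0.582,  -0.081])]
post dark centroid check [272. 184.]
```

arm_command(deltas=[0,0,40,0,0,0,40,0,0,0,35,0,0,0,20,0,0,0,11,0,0,0,0,0])

```text
t: 13.72
position: [0.4543, -0.2946, 0.0251]
ee_rot: [-180.0, -0.0, -120.1]
contact_force: [-0.5, -0.5, 0.7]
finger_gap: 0.0852
```

arm_command(deltas=[0,0,0,0,0,0,0,0,0,0,0,0,0,0,0,0,0,0,0,0], jaw=30)

```text
t: 14.35
position: [0.454, -0.2946, 0.025]
ee_rot: [-180.0, -0.0, -120.1]
contact_force: [-0.5, -0.3, 2.7]
finger_gap: 0.0495
```

arm_command(deltas=[0,0,0,0,0,0,0,0,0,0,0,0,0,0,-2,10,0,0,0,10,0,0,0,10,0,0,0,10,0,0,0,10,0,0,0,10,0,0,2,0], jaw=75)

```text
t: 15.6
position: [0.454, -0.2944, 0.0247]
ee_rot: [-180.0, 0.0, 180.0]
contact_force: [0.5, 1.2, -0.5]
finger_gap: 0.075
```

arm_command(deltas=[0,0,0,0,0,0,0,0,0,0,0,0,0,0,0,0,0,0,0,0], jaw=30)

```text
t: 16.23
position: [0.454, -0.2944, 0.0247]
ee_rot: [-180.0, 0.0, 179.9]
contact_force: [0.1, 0.7, 0.1]
finger_gap: 0.0488
```

arm_command(deltas=[0,0,-15,0,0,0,-35,0,0,0,-40,0,0,0,-25,0,0,0,-10,0,0,0,0,0])

```text
t: 16.98
position: [0.454, -0.2944, 0.1503]
ee_rot: [-180.0, 0.0, 179.9]
contact_force: [-0.3, -0.1, -0.5]
finger_gap: 0.0487
```

arm_command(deltas=[-12,20,0,0,-22,36,0,0,-26,43,0,0,-26,43,0,0,-22,36,0,0,-14,24,0,0,-8,13,0,0,0,0,0,0,0,0,0,0])

```text
t: 18.1
position: [0.5837, -0.0806, 0.1493]
ee_rot: [-180.0, -0.1, 179.9]
contact_force: [0.1, -0.8, -0.5]
finger_gap: 0.0482
```

```bash
python3 - <<'E'
from h import *
plan(.584,-.0795,.11,180)
o=manip.get_obs();p=np.array(o['position'])
s=snap('scene'); im=s['img'].copy()
hsv=cv2.cvtColor(im,cv2.COLOR_RGB2HSV); H,S,V=[hsv[...,i].astype(int) for i in range(3)]
W=cloud(s); red=((H<8)|(H>172))&(S>150)&(V>50)&(abs(W[...,0]-p[0])<.05)&(abs(W[...,1]-p[1])<.05)
P=W[red]; print(len(P),np.round(np.percentile(P,2,0),3),np.round(np.percentile(P,98,0),3))
c=proj(s,[p])[0].astype(int)-50
big=cv2.resize(im[c[1]:c[1]+100,c[0]:c[0]+100],(600,600),interpolation=cv2.INTER_CUBIC)
th=np.linspace(0,2*np.pi,24,endpoint=False)
def dots(x,y,z,r,col):
    for u in proj(s,[[x+r*np.cos(t),y+r*np.sin(t),z] for t in th]): cv2.circle(big,tuple(np.round((u-c+.5)*6).astype(int)),1,col,-1)
b=p[2]-.0247
dots(p[0],p[1],b,.025,(0,255,255)); dots(p[0],p[1],b+.024,.025,(0,255,255)); dots(p[0],p[1],b+.024,.011,(0,255,255))
dots(.584,-.0795,.015,.008,(255,255,0)); dots(.584,-.0795,.064,.008,(255,255,0))
save('overpost.png',big)
E
```

```text
t 18.1 pos [583.7 -80.6 149.3] rot [-1.7999e+02 -6.0000e-02  1.7986e+02] F [ 0.1 -0.8 -0.5] gap 48.2 => tool shift [-0.3  1.1 39.3] turn -0.14
186 [ 0.564 -0.1    0.13 ] [ 0.609 -0.055  0.152]
```

View pics/overpost.png

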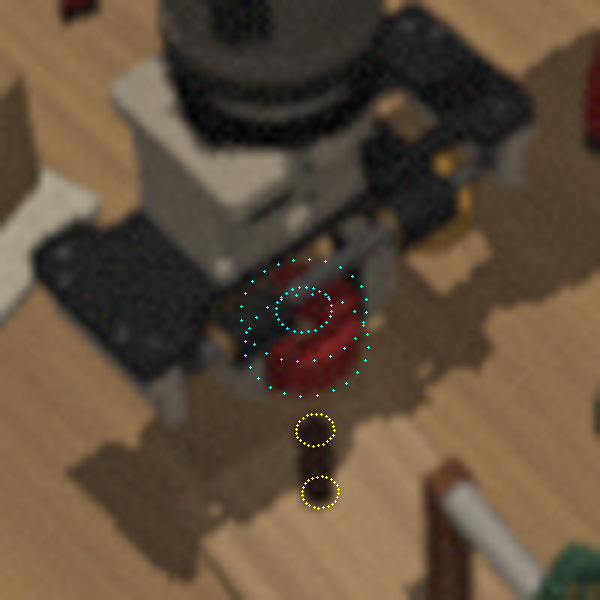

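Model outlines of the held ring and of the post both sit about 4 px (crop scale) right and low of the real edges. Their relative alignment is therefore good to about 1 mm. Next: lower it in stages.

arm_command(deltas=[0,0.5,20,0,0,0,20,0,0,0,12,0,0,0,6,0,0,0,6,0,0,0,6,0,0,0,0,0])

```text
t: 19.02
position: [0.5842, -0.0791, 0.0794]
ee_rot: [180.0, -0.0, 179.9]
contact_force: [0.2, 0.2, 0.7]
finger_gap: 0.0486
```

arm_command(deltas=[0,0,10,0,0,0,12,0,0,0,10,0,0,0,5,0,0,0,1.5,0,0,0,0,0])

```text
t: 19.77
position: [0.5845, -0.0792, 0.0413]
ee_rot: [-180.0, 0.0, 179.9]
contact_force: [-0.0, -0.4, -0.5]
finger_gap: 0.0485
```

arm_command(deltas=[0,0,0.8,0,0,0,0,0])

```text
t: 20.02
position: [0.5844, -0.0791, 0.0406]
ee_rot: [-180.0, 0.0, 179.9]
contact_force: [0.2, 0.2, -0.2]
finger_gap: 0.0486
```

arm_command(deltas=[0,0,0,0,0,0,0,0,0,0,0,0,0,0,0,0], jaw=75)

```text
t: 20.52
position: [0.5843, -0.0791, 0.0405]
ee_rot: [-180.0, 0.0, 179.9]
contact_force: [1.1, 0.0, -0.4]
finger_gap: 0.0747
```

arm_command(deltas=[0,0,-15,0,0,0,-35,0,0,0,-50,0,0,0,-50,0,0,-30,-30,0,0,-45,-10,0,0,-45,0,0,0,-30,0,0,0,0,0,0])

```text
t: 21.65
position: [0.5836, -0.2312, 0.2312]
ee_rot: [-180.0, 0.0, 179.7]
contact_force: [-0.1, 0.5, -0.1]
finger_gap: 0.0751
```

```bash
python3 - <<'E'
from h import *
plan(.5,-.2,.25)
L=[]
for n in('scene','top'):
    s=snap(n); W=cloud(s); im=s['img']
    hsv=cv2.cvtColor(im,cv2.COLOR_RGB2HSV); H,S,V=[hsv[...,i].astype(int) for i in range(3)]
    red=((H<8)|(H>172))&(S>150)&(V>50)
    for t,x,y,r in(('ring',.584,-.08,.05),('band',.603,.1,.1)):
        P=W[red&(abs(W[...,0]-x)<r)&(abs(W[...,1]-y)<r)&(W[...,2]>.01)]
        if len(P): print(n,t,len(P),np.round(np.percentile(P,2,0),3),np.round(np.percentile(P,98,0),3))
    L.append(cv2.resize(im[230:400,220:390] if n=='scene' else im[110:290,70:310],(400,400) if n=='scene' else (400,300)))
L[1]=np.pad(L[1],((0,100),(0,0),(0,0)))
save('end.png',np.hstack(L))
E
```

```text
t 21.65 pos [ 583.6 -231.2  231.2] rot [-1.7995e+02  4.0000e-02  1.7973e+02] F [-0.1  0.5 -0.1] gap 75.1 => tool shift [ 83.8  30.8 -18.8] turn 0
scene ring 221 [ 0.568 -0.1    0.024] [ 0.611 -0.054  0.052]
scene band 595 [0.541 0.085 0.063] [0.67  0.118 0.164]
top ring 194 [ 0.563 -0.094  0.027] [ 0.607 -0.058  0.065]
top band 658 [0.535 0.082 0.062] [0.661 0.114 0.163]
```

View pics/end.png

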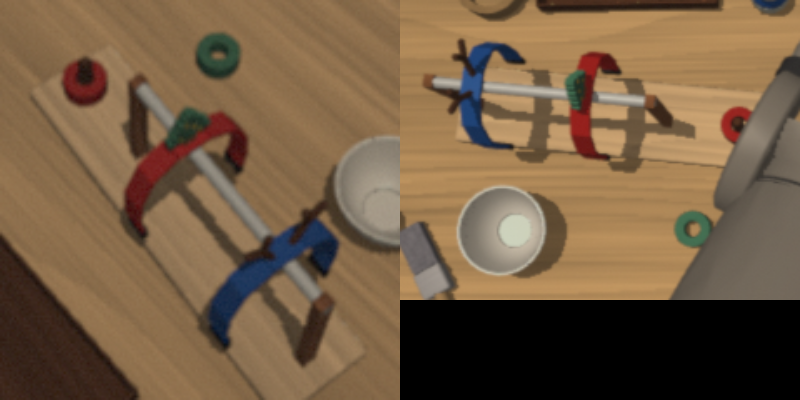

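The ring lies flat at the foot of the post, with the post standing through it. The red headband hangs square on the rail, apart from the antlers, and the arm is clear of everything. Handing in.

```bash
python3 -c "
from h import *
s=dict(np.load('scene.npz'));W=cloud(s);R=np.hypot(W[...,0]-.586,W[...,1]+.078);m=(R>.013)&(R<.022)
print('ring top z',np.nanmedian(W[m][:,2]))
print(manip.hand_in())"
```

```text
ring top z 0.038744204799855894
the job is handed in; nothing more can be done
None
```

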